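# Point and check, then open the valve of the uncovered funnel

## Robot

A 6-joint arm with a two-finger parallel gripper is mounted at the origin on the work surface. World frame = base frame: x ahead of the robot, y to its left, z up, the work surface at z = 0. Lengths are in m, angles in degrees, forces in N, time in s.
With the tool pointing down it reaches from about 0.4 to 0.825 m from the base axis. Payload 7 kg.
Tool frame: the origin (TCP) lies midway between the tips of the shut fingers; the grasp point (between the pads) lies 19 mm behind it; z points along the fingers, y is the direction in which the jaws open and shut (so a half turn about z gives the same grasp; the last joint's range is limited). The gripper opens to 88 mm and grips with 3 to 60 N. Pads are 19 mm wide; open, the fingers measure 130 mm over their backs; the gripper's body (78 mm by 193 mm) begins 47 mm behind the grasp point.
Start: joints at [87.439, 20.546, 0.682, 0, -70.136, -16.507], TCP at [0.221, 0.638, 0.227] pointing down, gripper open.
Joint ranges: [-176.03, 176.03], [-82.01, 121.73], [-58.28, 71.71], [-173.87, 95.51], [-174.79, -0.11], [-173.66, 173.66]. Speed limits (degrees/s): [136.94, 136.94, 172.46, 180, 180, 180].

## Interface

Orientations are given as [roll, pitch, yaw] about the fixed x, y, z axes, in that order (R = Rz(yaw) Ry(pitch) Rx(roll)).
In Python, from plant import get_state, capture, close_job gives the robot as it stands.
- The arm moves only by the tool apply_moves, never from a script. Its argument "commands" is a list of rows, each an object with "grip": the opening, from 0 (shut) to 1 (fully open); "dp": the shift along the tool's x, y, z in mm, a list of three; "yaw": the turn about the tool's z in rad. A call has 1 to 12 rows; each row is the pose to reach, as a shift and turn from the pose commanded when the call began, along the tool's axes at that moment; what a row does not reach only later rows make up. A row lasts 1/8 s, in which the tool goes at most 62.5 mm and 10.7 degrees, less where a joint would pass 70% of its speed; a pose out of reach is approached as far as the arm can. A call with a gripper value outside its range is refused whole. The fingers move at their own pace and stop on an object; "newtons" is the grip in N (left out, the last holds). Time passes only in rows, so rows that repeat a pose let the fingers close. It gives the time, the measured TCP pose, the force and the opening at its end, in the units of the state.
- get_state(): the state, without advancing time (a new reading comes with each control period).
- capture(name): name is "side" or "top"; returns a dict with "color" (384x512x3 uint8, red, green, blue), "camera_matrix" (3x3 intrinsics, pixels), "k1" (the pictures are not rectified: a ray, as slopes to the right and down, at radius r is drawn at 1 + k1 r^2 times it, then the intrinsics apply), "xyz" and "rotation" of the camera in the world. Camera axes: x right, y up, looking along -z (the intrinsics and any distortion apply to the point x, -y, -z); pixel columns grow to the right and rows downward; lengths in m; the calibration is good to about 2 mm. A picture is of the moment at which its call begins. There is no depth.
- close_job(): hands the job in, once; it reports no verdict.
The state is a dict: "time_s": time; "joints": joint angles; "qd": joint speeds; "joint_torque": joint torques, N m; "tcp_pos": TCP position; "eef_rot": TCP orientation; "contact_force": force on the tool from outside, world axes, zero at the start; "moment": the same for the moment, N m; "gripper_width": finger opening in m.
Only numpy, scipy, OpenCV 4.12 (cv2) and the standard library are available. Lean on these libraries where they do the work, as an engineer would, in place of code of your own. Each camera call takes 0.05 s, during which the arm holds its last target.

## Task

Do the point-and-check on the filtration bench: with the fingertips together, point at the middle of the mouth of the one funnel that has no lid, staying about 3 cm above its rim without touching it or dipping in, and keep still there for two full seconds. Only then push that same funnel's valve lever all the way down to its stop with the fingertips and draw clear. Never touch that funnel or the other two stations, and lift or shift no lid or anything else on the bench.

Things in the scene. Friction and masses are not known exactly. Their poses are not given: they have to be found in the camera images.
- open_station: the one station whose funnel has NO lid: fixed stainless stand (the three are alike and stand in a row 150 mm apart, all turned alike). Origin on the bench under the funnel's axis, z up; -x points to the valve side (towards the robot, give or take the row's yaw), y along the row. An 80 mm square foot, a 24 mm stem, the funnel on top and the valve block (34 mm cube) 117 mm out along -x.
- open_rim (a point): centre of the mouth of that station's funnel, at rim height, 195 mm above the bench; steel funnel 90 mm across outside, 84 mm inside, open, a white filter at its bottom
- open_hub (a point): pivot of that station's valve lever, at (-145, 0, 85) mm in the station's axes, fixed; the lever turns about the station's x axis
- open_lever_end (a point): end of the lever's centre line, 75 mm from the pivot on the station's +y side; moves with the lever
- open_lever (a joint): valve lever (black straight bar 16 mm wide along the station's x, 7 mm thick, reaching 75 mm from the pivot on the +y side; round hub 24 mm across). Angle in rad: 0 = shut, the bar slants up by 0.4 rad from level; it grows as the free end goes down, level at 0.4; 0.9 = fully open against the stop, slanting 0.5 rad down. Dry friction 0.2 N m (about 4 N at 50 mm out), no spring: it stays where it is left. Starts at 0 to 0.15.
- second_station: a station whose funnel is covered by a lid: fixed stainless stand (the three are alike and stand in a row 150 mm apart, all turned alike). Origin on the bench under the funnel's axis, z up; -x points to the valve side (towards the robot, give or take the row's yaw), y along the row. An 80 mm square foot, a 24 mm stem, the funnel on top and the valve block (34 mm cube) 117 mm out along -x.
- second_rim (a point): centre of the mouth of that station's funnel, at rim height, 195 mm above the bench; steel funnel 90 mm across outside, 84 mm inside; a flat 96 mm lid rests on this rim
- second_hub (a point): pivot of that station's valve lever, at (-145, 0, 85) mm in the station's axes, fixed; the lever turns about the station's x axis
- second_lever_end (a point): end of the lever's centre line, 75 mm from the pivot on the station's +y side; moves with the lever
- second_lever (a joint): valve lever (black straight bar 16 mm wide along the station's x, 7 mm thick, reaching 75 mm from the pivot on the +y side; round hub 24 mm across). Angle in rad: 0 = shut, the bar slants up by 0.4 rad from level; it grows as the free end goes down, level at 0.4; 0.9 = fully open against the stop, slanting 0.5 rad down. Dry friction 0.2 N m (about 4 N at 50 mm out), no spring: it stays where it is left. Starts at 0 to 0.15.
- third_station: the other station whose funnel is covered by a lid: fixed stainless stand (the three are alike and stand in a row 150 mm apart, all turned alike). Origin on the bench under the funnel's axis, z up; -x points to the valve side (towards the robot, give or take the row's yaw), y along the row. An 80 mm square foot, a 24 mm stem, the funnel on top and the valve block (34 mm cube) 117 mm out along -x.
- third_rim (a point): centre of the mouth of that station's funnel, at rim height, 195 mm above the bench; steel funnel 90 mm across outside, 84 mm inside; a flat 96 mm lid rests on this rim
- third_hub (a point): pivot of that station's valve lever, at (-145, 0, 85) mm in the station's axes, fixed; the lever turns about the station's x axis
- third_lever_end (a point): end of the lever's centre line, 75 mm from the pivot on the station's +y side; moves with the lever
- third_lever (a joint): valve lever (black straight bar 16 mm wide along the station's x, 7 mm thick, reaching 75 mm from the pivot on the +y side; round hub 24 mm across). Angle in rad: 0 = shut, the bar slants up by 0.4 rad from level; it grows as the free end goes down, level at 0.4; 0.9 = fully open against the stop, slanting 0.5 rad down. Dry friction 0.2 N m (about 4 N at 50 mm out), no spring: it stays where it is left. Starts at 0 to 0.15.
- open_funnel: the funnel without lid itself (steel, not to be touched); origin on its axis 105 mm below the rim
- second_lid: loose steel lid resting on the second station's funnel: 96 mm disc, 8 mm thick, over a 72 mm plug 6 mm deep, with a 12 mm upright pin that ends 49 mm above the origin (centre of the plug's underside)
- third_lid: loose steel lid resting on the third station's funnel: 96 mm disc, 8 mm thick, over a 72 mm plug 6 mm deep, with a 12 mm upright pin that ends 49 mm above the origin (centre of the plug's underside)
- spare_lid: the third lid, taken off, lying pin up on the bench beyond the right end of the row (same form as the other lids); bystander
- jar: glass jar with steel cap, 64 mm across, 100 mm tall, beyond the left end of the row; bystander, origin at the centre of its underside
- beaker: glass beaker, 70 mm across, 90 mm tall, beyond the right end of the row; bystander, origin at the centre of its underside
- dish: closed clear culture dish, 60 mm across, 16 mm high, on the bench between two stations; bystander, origin at the centre of its underside
- vial: small amber vial, 24 mm across, 50 mm tall, between two stations; bystander, origin at the centre of its underside

How it is judged (in metres and radians):
On the way, in this order (a step that is already met when the one before it is completed fails the run):
1. the fingertips are held over the middle of the open funnel's mouth, just above the rim, its lever still shut, for 1.5 s (horizontal distance between the grasp point and open_rim below 0.025 m and z of the grasp point in the frame of open_rim between 0.015 and 0.085 m and value of joint open_lever below 0.25 rad), for 1.5 s.
2. that station's lever is pushed down to its stop (value of joint open_lever above 0.8 rad), for 0.2 s.
At the end, for the whole second after the job is handed in: The open funnel's lever is within 0.1 rad of its stop (0.9) and at rest, the other two levers have moved less than 8 mm at their ends, and every lid and bystander is within 12 mm of where it began (value of joint open_lever above 0.8 rad and velocity of joint open_lever below 0.05 rad/s and distance of each of second_lever_end, third_lever_end from where it was at the start of the episode below 0.008 m and distance of each of second_lid, third_lid, spare_lid, jar, beaker, dish, vial from where it was at the start of the episode below 0.012 m); the robot touches nothing.
It fails at once if the open funnel is touched (contact force between anything else and open_funnel above 0.5 N).
It fails at once if the fingertips dip into the open funnel (horizontal distance between the grasp point and open_rim below 0.04 m and z of the grasp point in the frame of open_rim between -0.1 and 0.005 m).
It fails at once if a lever of another station is moved (distance of any of second_lever_end, third_lever_end from where it was at the start of the episode above 0.008 m).
It fails at once if another station is touched (contact force between any of the fingers, the arm and second_station above 0.5 N or contact force between any of the fingers, the arm and third_station above 0.5 N).
It fails at once if a lid or bystander is lifted or shifted (distance of any of second_lid, third_lid, spare_lid, jar, beaker, dish, vial from where it was at the start of the episode above 0.012 m).
It also fails if it takes over 43 s, if anything falls off the work surface, if the arm or the gripper's body presses on something with over 40 N, if the wrist force passes 120 N, or if a joint passes its speed limit or range.

## Working session

There is one attempt and no reset: what is moved stays moved. The work goes in short steps, Python scripts to look and compute and a tool call to move; the robot and the scene stay as the last step left them, time stands still between calls to the robot, and variables do not carry over. Pictures are saved under pics/ and viewed, and the job is handed in when it is done.

Besides the shell and the picture viewer there is one more tool, called after "Request:" by a JSON object that holds its "op" and its "data". apply_moves: Moves the arm, as the interface text tells. Its arguments: {"type":"object","properties":{"commands":{"type":"array","items":{"type":"object","properties":{"grip":{"type":"number"},"dp":{"type":"array","items":{"type":"number"}},"yaw":{"type":"number"}}}},"newtons":{"type":"number"}},"required":["commands"]}

```bash
mkdir -p pics; ls
python3 - <<'E'
from plant import *
import cv2
print(get_state())
for n in("side","top"):
    c=capture(n); cv2.imwrite(f"pics/{n}0.png",c["color"][:,:,::-1])
    print(n,c["camera_matrix"],c["k1"],c["xyz"],c["rotation"])
E
```

```text
pics
{'time_s': 0.0, 'joints': array([ 8.74371200e+01,  2.05926391e+01,  6.34171452e-01, -2.23536435e-02,
       -7.01361616e+01, -1.65085461e+01]), 'qd': array([ 0.08257716, -0.00229615,  0.08235281,  0.0505243 ,  0.07051291,
       -0.065438  ]), 'joint_torque': array([-1.99060883e-04, -5.82723570e+01,  2.93056583e+01,  6.99726149e+00,
        7.02795209e-03, -1.59281194e-04]), 'tcp_pos': array([0.22038734, 0.63748486, 0.2256051 ]), 'eef_rot': array([ 1.79903300e+02, -6.74514612e-03, -1.90790332e+01]), 'contact_force': array([-0.2147473 , -0.11874838,  0.33078213]), 'moment': array([-0.04126064, -0.0285871 ,  0.02823233]), 'gripper_width': 0.08765730999649604}
side [[393.57717329   0.         257.34950993]
 [  0.         393.57717329 187.80959471]
 [  0.           0.           1.        ]] -0.09580556667910688 [ 0.21577091 -0.71924672  0.97789611] [ 43.4805493    1.12596065 -23.28983774]
top [[426.82186361   0.         256.66333969]
 [  0.         426.82186361 194.70954553]
 [  0.           0.           1.        ]] 0.025396566292099954 [3.50887042e-01 8.76563543e-04 1.36667900e+00] [  7.6816312   -0.33213782 -89.05901729]
```

View pics/side0.png

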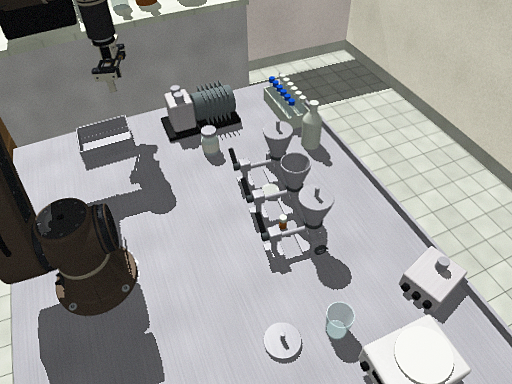

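View pics/top0.png

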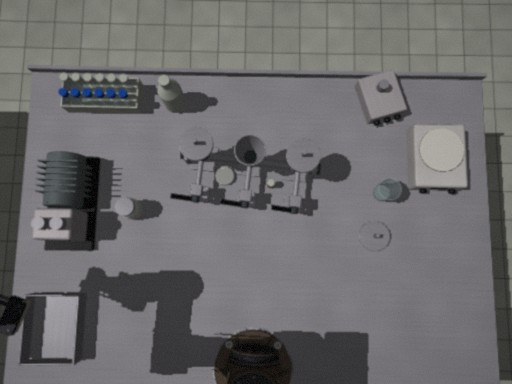

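The middle station is the open one: its funnel is at side px (295,168) and top px (250,150). The two outer funnels carry lids with pins. I'll zoom in next.

```bash
cat > h.py <<'E'
import numpy as np, cv2
from scipy.spatial.transform import Rotation as R
from plant import *
def ray(c,u,v):
    K=c["camera_matrix"]; d=np.array([c["k1"],0,0,0,0],float)
    p=cv2.undistortPoints(np.array([[[u,v]]],float),K,d)[0,0]
    M=R.from_euler('xyz',c["rotation"],degrees=True).as_matrix()
    return np.array(c["xyz"]),M@np.array([p[0],-p[1],-1])
def plane(c,u,v,z):
    o,d=ray(c,u,v); return o+d*(z-o[2])/d[2]
def proj(c,P):
    M=R.from_euler('xyz',c["rotation"],degrees=True).as_matrix()
    q=M.T@(np.array(P)-c["xyz"]); a=np.array([[[q[0],-q[1],-q[2]]]])
    return cv2.projectPoints(a,np.zeros(3),np.zeros(3),c["camera_matrix"],np.array([c["k1"],0,0,0,0],float))[0][0,0]
E
python3 - <<'E'
from h import *
s=capture("side");t=capture("top")
import pickle; pickle.dump((s,t),open("c0.pkl","wb"))
a=s["color"][110:270,215:345,::-1]; b=t["color"][120:220,160:330,::-1]
cv2.imwrite("pics/sz.png",cv2.resize(a,None,fx=3.75,fy=3.75,interpolation=cv2.INTER_CUBIC))
cv2.imwrite("pics/tz.png",cv2.resize(b,None,fx=4.7,fy=4.7,interpolation=cv2.INTER_CUBIC))
E
```

```text
(no output)
```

View pics/sz.png

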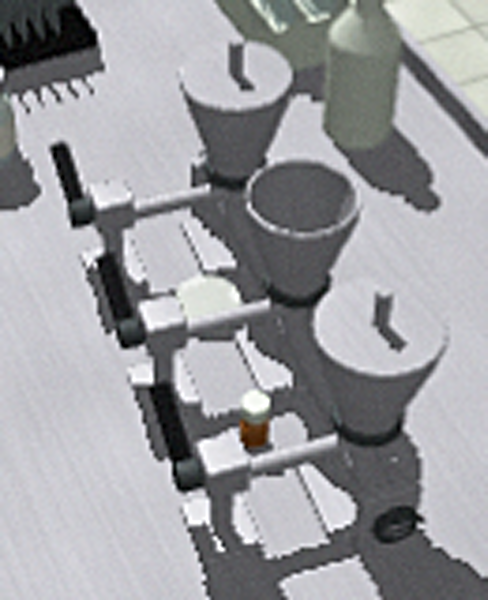

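View pics/tz.png

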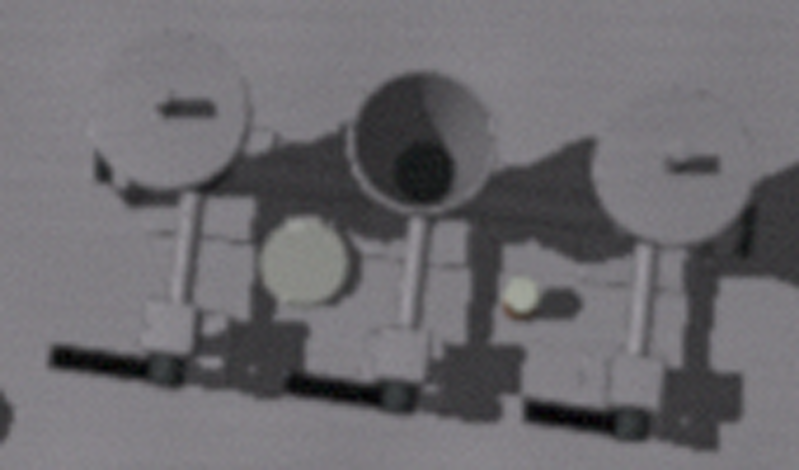

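Run:
```python
from h import *; import pickle
s,t=pickle.load(open("c0.pkl","rb"))
T=lambda x,y:(x/4.7-.4+160,y/4.7-.4+120)
S=lambda x,y:(x/3.75-.4+215,y/3.75-.4+110)
print("rim top",plane(t,*T(421,142),.195),"side",plane(s,*S(302,199),.195))
print("lidL",plane(t,*T(171,111),.203),plane(s,*S(236,81),.203)); print("lidR",plane(t,*T(674,166),.203),plane(s,*S(380,333),.203))
for n,a,b in(("L",(166,369),(80,210)),("M",(397,397),(131,331)),("R",(631,424),(188,473))):
    print("hub",n,plane(t,*T(*a),.09),plane(s,*S(*b),.085))
for n,a,b in(("L",(52,356),(60,146)),("M",(290,383),(105,256)),("R",(527,410),(159,387))):
    print("end",n,plane(t,*T(*a),.114),plane(s,*S(*b),.114))
for n,a in(("L",(171,329)),("M",(403,354)),("R",(637,383))): print("block",plane(t,*T(*a),.102))
```

```text
rim top [0.63588266 0.01980222 0.195     ] side [0.63553289 0.01623796 0.195     ]
lidL [0.6500574  0.16847436 0.203     ] [0.64727884 0.16109877 0.203     ]
lidR [ 0.6220204  -0.13056421  0.203     ] [ 0.61817594 -0.13738788  0.203     ]
hub L [0.50965526 0.1820148  0.09      ] [0.5099539  0.18794604 0.085     ]
hub M [0.4941247  0.03372898 0.09      ] [0.49600302 0.03655494 0.085     ]
hub R [ 0.47932132 -0.11618647  0.09      ] [ 0.48011688 -0.11316682  0.085     ]
end L [0.51368179 0.25040402 0.114     ] [0.51417392 0.2438694  0.114     ]
end M [0.49913783 0.1005078  0.114     ] [0.49925139 0.09805798 0.114     ]
end R [ 0.48461648 -0.04864633  0.114     ] [ 0.48436988 -0.04979431  0.114     ]
block [0.53386092 0.17805336 0.102     ]
block [0.52035155 0.03016632 0.102     ]
block [ 0.50432879 -0.1187746   0.102     ]
```

Request:
{"op": "apply_moves", "data": {"commands": [{"grip": 0, "dp": [0, 0, -50], "yaw": 0}, {"grip": 0, "dp": [0, 0, -93], "yaw": 0}, {"grip": 0, "dp": [30, 22, -93], "yaw": -0.03}, {"grip": 0, "dp": [60, 45, -93], "yaw": -0.06}, {"grip": 0, "dp": [90, 68, -93], "yaw": -0.1}, {"grip": 0, "dp": [120, 90, -93], "yaw": -0.13}, {"grip": 0, "dp": [150, 113, -93], "yaw": -0.16}, {"grip": 0, "dp": [180, 136, -93], "yaw": -0.2}, {"grip": 0, "dp": [210, 159, -93], "yaw": -0.232}, {"grip": 0, "dp": [240, 182, -93], "yaw": -0.232}, {"grip": 0, "dp": [270, 204, -93], "yaw": -0.232}, {"grip": 0, "dp": [298, 225, -93], "yaw": -0.232}]}}

```text
time_s: 1.7
tcp_pos: [0.4291, 0.3267, 0.3196]
eef_rot: [-180.0, 0.0, -5.8]
contact_force: [0.8, -0.0, 0.2]
gripper_width: 0.0005
```

Run:
```python
from h import *
s=get_state();print(s)
c=capture("side"); cv2.imwrite("pics/side1.png",c["color"][:,:,::-1])
```

```text
{'time_s': 1.7, 'joints': array([ 5.81119403e+01,  4.91573774e+00, -7.61242416e+00, -6.72173436e-03,
       -7.74722005e+01,  2.61107430e+01]), 'qd': array([-28.48586428,  -2.29047007,  -2.79839751,  -0.08411567,
         0.31847133,  28.19937114]), 'joint_torque': array([ 3.25684123e+00, -3.79916024e+01,  3.04353297e+01,  7.18133032e+00,
       -1.49855387e-03, -8.13466106e-01]), 'tcp_pos': array([0.42911668, 0.32672926, 0.31956037]), 'eef_rot': array([-1.79997438e+02,  6.05155460e-03, -5.77877465e+00]), 'contact_force': array([ 0.84396339, -0.04087002,  0.23072932]), 'moment': array([-0.03249961, -0.07662787,  0.00189484]), 'gripper_width': 0.0004602012457196532}
```

View pics/side1.png

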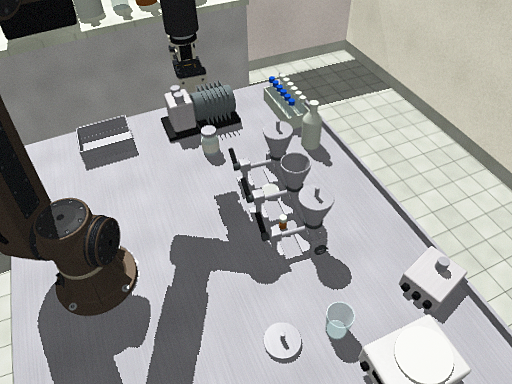

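Request:
{"op": "apply_moves", "data": {"commands": [{"grip": 0, "dp": [26, 32, 0], "yaw": 0}, {"grip": 0, "dp": [53, 64, 0], "yaw": 0}, {"grip": 0, "dp": [79, 96, 0], "yaw": 0}, {"grip": 0, "dp": [106, 128, 0], "yaw": 0}, {"grip": 0, "dp": [132, 160, 0], "yaw": 0}, {"grip": 0, "dp": [158, 192, 0], "yaw": 0}, {"grip": 0, "dp": [185, 224, 0], "yaw": 0}, {"grip": 0, "dp": [211, 256, 0], "yaw": 0}, {"grip": 0, "dp": [230, 278, 0], "yaw": 0}, {"grip": 0, "dp": [237, 287, 0], "yaw": 0}, {"grip": 0, "dp": [237, 287, 0], "yaw": 0}, {"grip": 0, "dp": [237, 287, 0], "yaw": 0}]}}

```text
time_s: 3.25
tcp_pos: [0.6352, 0.0193, 0.3197]
eef_rot: [-180.0, -0.0, -5.7]
contact_force: [-0.5, -0.3, -0.0]
gripper_width: 0.0003
```

Run:
```python
from h import *
s=get_state();print(s["tcp_pos"],s["eef_rot"],s["joints"])
c=capture("side"); cv2.imwrite("pics/side2.png",cv2.resize(c["color"][40:280,150:400,::-1],None,fx=2.5,fy=2.5,interpolation=cv2.INTER_CUBIC))
print((proj(c,s["tcp_pos"])-[150,40])*2.5)
c=capture("top"); cv2.imwrite("pics/top2.png",c["color"][:,:,::-1])
```

```text
[0.63520681 0.01929453 0.3196949 ] [-1.79984176e+02 -4.70580078e-03 -5.74106004e+00] [ 1.92984623e+01  1.44222493e+01  4.02531498e+00 -1.25520528e-02
 -7.95921048e+01  6.49627447e+01]
[366.88194056 220.14695228]
```

View pics/side2.png

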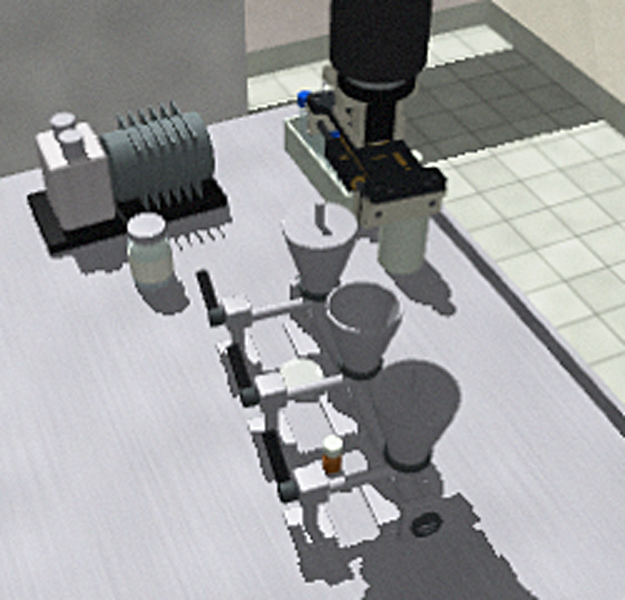

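View pics/top2.png

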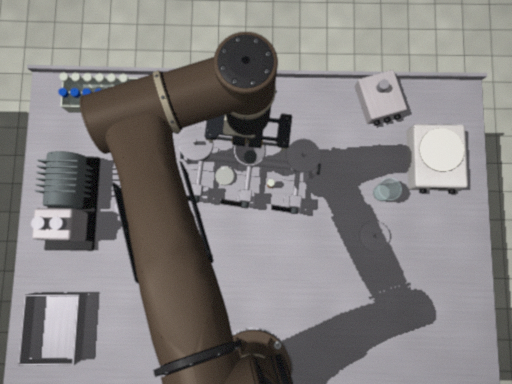

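Run:
```python
from h import *
s=get_state();p=s["tcp_pos"]
for n in("side","top"):
    c=capture(n)
    im=c["color"][:,:,::-1].copy()
    im=cv2.resize(im,None,fx=4,fy=4,interpolation=cv2.INTER_CUBIC)
    for dz in(0,.019,.066,.13,.2,-.125):
        q=proj(c,p+[0,0,dz]); print(n,dz,q); cv2.circle(im,tuple(int(v) for v in q*4+1.5),4,(0,0,255),-1)
    x,y=(proj(c,p)*4).astype(int); cv2.imwrite(f"pics/{n}3.png",im[max(0,y-300):y+300,x-300:x+300])
```

```text
side 0 [296.73557485 127.96897649]
side 0.019 [297.0970437 122.2932313]
side 0.066 [298.02423839 107.62706468]
side 0.13 [299.36624777  86.11222663]
side 0.2 [300.94547281  60.32405484]
side -0.125 [294.53492379 162.04342889]
top 0 [248.73580225 138.26736555]
top 0.019 [248.63877085 136.23307402]
top 0.066 [248.38312502 130.87398935]
top 0.13 [247.99433204 122.72542745]
top 0.2 [247.50429866 112.45788157]
top -0.125 [249.2979102 150.0546094]
```

View pics/side3.png

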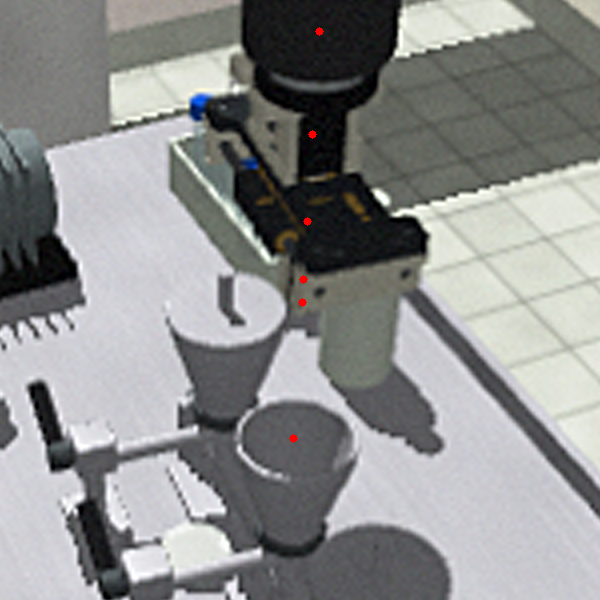

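View pics/top3.png

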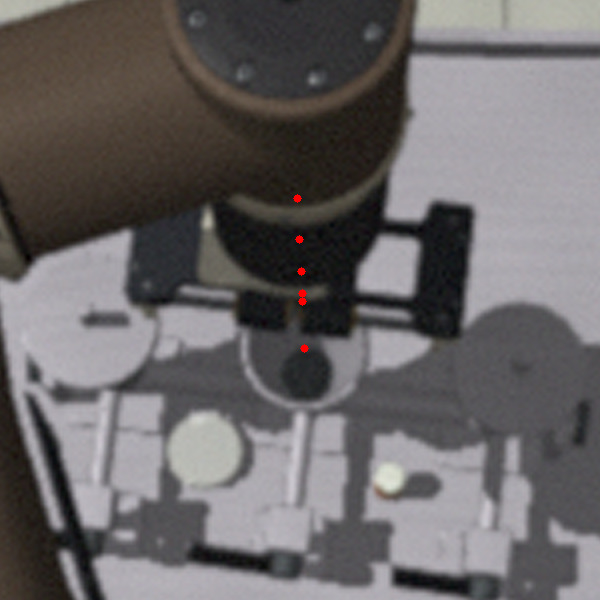

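Request:
{"op": "apply_moves", "data": {"commands": [{"grip": 0, "dp": [0, 0, 20], "yaw": 0}, {"grip": 0, "dp": [0, 0, 40], "yaw": 0}, {"grip": 0, "dp": [0, 0, 60], "yaw": 0}, {"grip": 0, "dp": [0, 0, 75], "yaw": 0}, {"grip": 0, "dp": [0, 0, 85], "yaw": 0}, {"grip": 0, "dp": [0, 0, 92], "yaw": 0}, {"grip": 0, "dp": [0, 0, 94], "yaw": 0}, {"grip": 0, "dp": [0, 0, 94], "yaw": 0}, {"grip": 0, "dp": [0, 0, 94], "yaw": 0}, {"grip": 0, "dp": [0, 0, 94], "yaw": 0}]}}

```text
time_s: 4.7
tcp_pos: [0.6357, 0.0186, 0.2259]
eef_rot: [-180.0, -0.0, -5.8]
contact_force: [-0.1, -0.3, -0.6]
gripper_width: 0.0008
```

Run:
```python
from h import *
s=get_state();p=s["tcp_pos"];print(p,s["contact_force"])
c=capture("side")
cv2.imwrite("pics/side4.png",cv2.resize(c["color"][80:230,215:365,::-1],None,fx=4,fy=4,interpolation=cv2.INTER_CUBIC))
```

```text
[0.63573581 0.01855925 0.22594542] [-0.0910171  -0.26978893 -0.57531353]
```

View pics/side4.png

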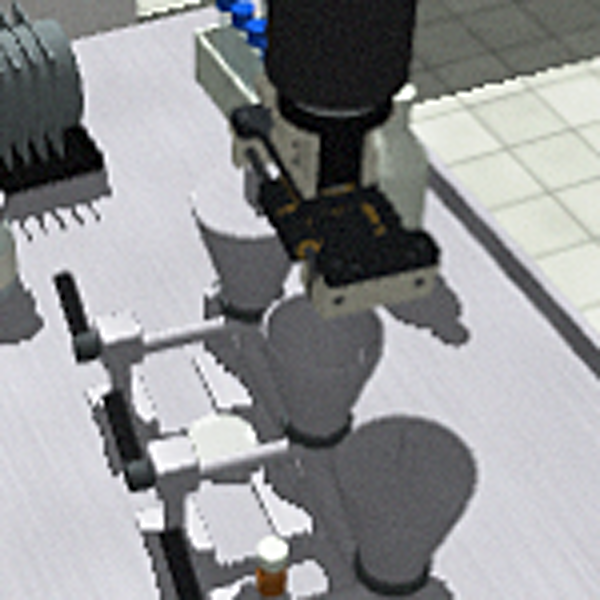

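Fingertips are above the mouth centre and about 31 mm over the rim, with no contact. The body hides the tips in this view. I'll hold still here.

Request:
{"op": "apply_moves", "data": {"commands": [{"grip": 0, "dp": [0, 0, 0]}, {"grip": 0, "dp": [0, 0, 0]}, {"grip": 0, "dp": [0, 0, 0]}, {"grip": 0, "dp": [0, 0, 0]}, {"grip": 0, "dp": [0, 0, 0]}, {"grip": 0, "dp": [0, 0, 0]}, {"grip": 0, "dp": [0, 0, 0]}, {"grip": 0, "dp": [0, 0, 0]}, {"grip": 0, "dp": [0, 0, 0]}, {"grip": 0, "dp": [0, 0, 0]}, {"grip": 0, "dp": [0, 0, 0]}, {"grip": 0, "dp": [0, 0, 0]}]}}

```text
$.commands[0]: bad value
```

Request:
{"op": "apply_moves", "data": {"commands": [{"grip": 0, "dp": [0, 0, 0]}, {"grip": 0, "dp": [0, 0, 0]}, {"grip": 0, "dp": [0, 0, 0]}, {"grip": 0, "dp": [0, 0, 0]}, {"grip": 0, "dp": [0, 0, 0]}, {"grip": 0, "dp": [0, 0, 0]}, {"grip": 0, "dp": [0, 0, 0]}, {"grip": 0, "dp": [0, 0, 0]}, {"grip": 0, "dp": [0, 0, 0]}, {"grip": 0, "dp": [0, 0, 0]}, {"grip": 0, "dp": [0, 0, 0]}, {"grip": 0, "dp": [0, 0, 0]}]}}

```text
$.commands[0]: bad value
```

Request:
{"op": "apply_moves", "data": {"commands": [{"grip": 0, "dp": [0, 0, 0], "yaw": 0}, {"grip": 0, "dp": [0, 0, 0], "yaw": 0}, {"grip": 0, "dp": [0, 0, 0], "yaw": 0}, {"grip": 0, "dp": [0, 0, 0], "yaw": 0}, {"grip": 0, "dp": [0, 0, 0], "yaw": 0}, {"grip": 0, "dp": [0, 0, 0], "yaw": 0}, {"grip": 0, "dp": [0, 0, 0], "yaw": 0}, {"grip": 0, "dp": [0, 0, 0], "yaw": 0}, {"grip": 0, "dp": [0, 0, 0], "yaw": 0}, {"grip": 0, "dp": [0, 0, 0], "yaw": 0}, {"grip": 0, "dp": [0, 0, 0], "yaw": 0}, {"grip": 0, "dp": [0, 0, 0], "yaw": 0}]}}

```text
time_s: 6.25
tcp_pos: [0.6356, 0.0185, 0.2255]
eef_rot: [-180.0, 0.0, -5.8]
contact_force: [-0.1, 0.8, -0.9]
gripper_width: 0.0003
```

Request:
{"op": "apply_moves", "data": {"commands": [{"grip": 0, "dp": [0, 0, 0], "yaw": 0}, {"grip": 0, "dp": [0, 0, 0], "yaw": 0}, {"grip": 0, "dp": [0, 0, 0], "yaw": 0}, {"grip": 0, "dp": [0, 0, 0], "yaw": 0}, {"grip": 0, "dp": [0, 0, 0], "yaw": 0}, {"grip": 0, "dp": [0, 0, 0], "yaw": 0}, {"grip": 0, "dp": [0, 0, 0], "yaw": 0}, {"grip": 0, "dp": [0, 0, 0], "yaw": 0}, {"grip": 0, "dp": [0, 0, 0], "yaw": 0}, {"grip": 0, "dp": [0, 0, 0], "yaw": 0}]}}

```text
time_s: 7.5
tcp_pos: [0.6356, 0.0186, 0.2256]
eef_rot: [-180.0, -0.0, -5.8]
contact_force: [-0.7, 1.0, -0.6]
gripper_width: 0.0006
```

Request:
{"op": "apply_moves", "data": {"commands": [{"grip": 0, "dp": [0, 0, -35], "yaw": 0}, {"grip": 0, "dp": [0, 0, -70], "yaw": 0}, {"grip": 0, "dp": [-15, -5, -80], "yaw": 0}, {"grip": 0, "dp": [-45, -17, -80], "yaw": 0}, {"grip": 0, "dp": [-75, -28, -80], "yaw": 0}, {"grip": 0, "dp": [-110, -40, -80], "yaw": 0}, {"grip": 0, "dp": [-135, -50, -80], "yaw": 0}, {"grip": 0, "dp": [-144, -53, -70], "yaw": 0}, {"grip": 0, "dp": [-144, -53, -40], "yaw": 0}, {"grip": 0, "dp": [-144, -53, 0], "yaw": 0}, {"grip": 0, "dp": [-144, -53, 40], "yaw": 0}, {"grip": 0, "dp": [-144, -53, 60], "yaw": 0}]}}

```text
time_s: 9.0
tcp_pos: [0.4962, 0.0849, 0.1624]
eef_rot: [179.9, 0.2, -5.8]
contact_force: [1.1, 0.1, -0.2]
gripper_width: 0.0004
```

Run:
```python
from h import *
s=get_state();p=s["tcp_pos"];print(p,s["contact_force"])
c=capture("side")
cv2.imwrite("pics/side5.png",cv2.resize(c["color"][80:230,200:350,::-1],None,fx=4,fy=4,interpolation=cv2.INTER_CUBIC))
c=capture("top");print(proj(c,p))
cv2.imwrite("pics/top5.png",cv2.resize(c["color"][120:240,150:320,::-1],None,fx=4,fy=4,interpolation=cv2.INTER_CUBIC))
```

```text
[0.49616082 0.0848736  0.16238266] [ 1.05487196  0.12135729 -0.24179936]
[225.47991008 200.19879194]
```

View pics/side5.png

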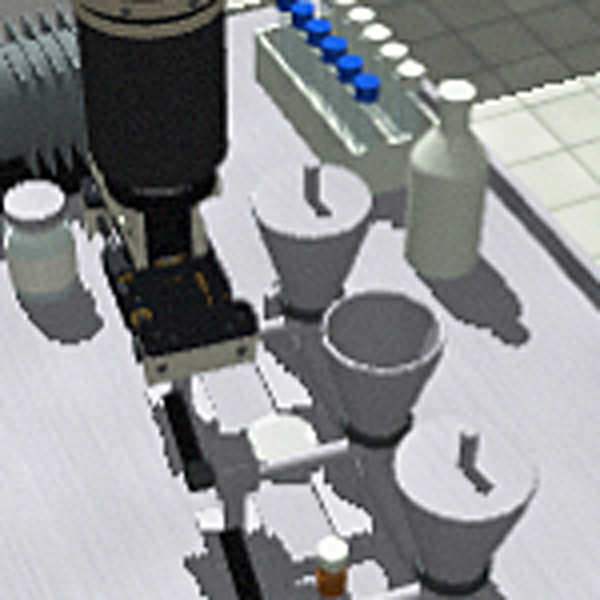

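View pics/top5.png

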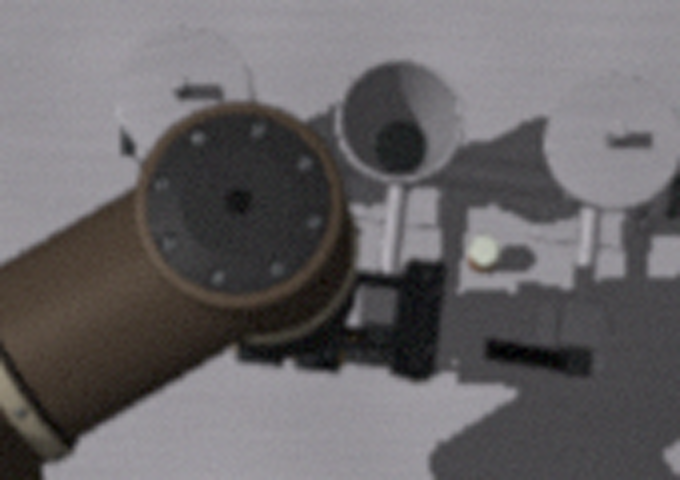

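Request:
{"op": "apply_moves", "data": {"commands": [{"grip": 0, "dp": [0, 0, 15], "yaw": 0}, {"grip": 0, "dp": [0, 0, 30], "yaw": 0}, {"grip": 0, "dp": [0, 0, 40], "yaw": 0}, {"grip": 0, "dp": [0, 0, 46], "yaw": 0}, {"grip": 0, "dp": [0, 0, 52], "yaw": 0}, {"grip": 0, "dp": [0, 0, 58], "yaw": 0}, {"grip": 0, "dp": [0, 0, 64], "yaw": 0}, {"grip": 0, "dp": [0, 0, 70], "yaw": 0}, {"grip": 0, "dp": [0, 0, 75], "yaw": 0}, {"grip": 0, "dp": [0, 0, 75], "yaw": 0}]}}

```text
time_s: 10.35
tcp_pos: [0.4973, 0.0855, 0.09]
eef_rot: [180.0, 0.1, -5.8]
contact_force: [0.6, 0.9, 1.0]
gripper_width: 0.0008
```

Run:
```python
from h import *
s=get_state();p=s["tcp_pos"];print(p,s["contact_force"],s["moment"])
c=capture("side")
cv2.imwrite("pics/side6.png",cv2.resize(c["color"][80:230,200:350,::-1],None,fx=4,fy=4,interpolation=cv2.INTER_CUBIC))
```

```text
[0.49730394 0.08549559 0.09004706] [0.62140672 0.91396452 0.97566248] [ 0.06578975 -0.13527056 -0.02700933]
```

View pics/side6.png

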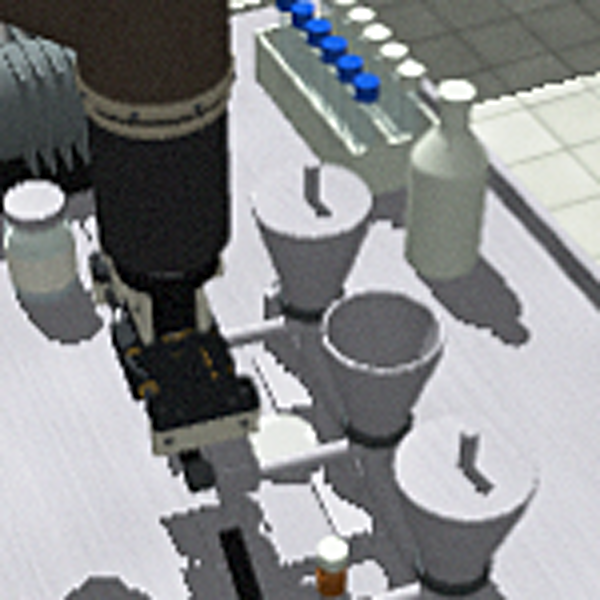

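Request:
{"op": "apply_moves", "data": {"commands": [{"grip": 0, "dp": [0, 0, 4], "yaw": 0}, {"grip": 0, "dp": [0, 0, 8], "yaw": 0}, {"grip": 0, "dp": [0, 0, 12], "yaw": 0}, {"grip": 0, "dp": [0, 0, 15], "yaw": 0}]}}

```text
time_s: 10.9
tcp_pos: [0.4971, 0.0849, 0.0754]
eef_rot: [179.9, 0.1, -5.8]
contact_force: [-1.0, -1.7, 6.7]
gripper_width: 0.0004
```

Request:
{"op": "apply_moves", "data": {"commands": [{"grip": 0, "dp": [0, 0, 2], "yaw": 0}, {"grip": 0, "dp": [0, 0, 4], "yaw": 0}]}}

```text
time_s: 11.15
tcp_pos: [0.4973, 0.085, 0.0715]
eef_rot: [179.9, 0.0, -5.8]
contact_force: [-0.1, -1.5, 6.3]
gripper_width: 0.0003
```

Request:
{"op": "apply_moves", "data": {"commands": [{"grip": 0, "dp": [0, 0, 2], "yaw": 0}, {"grip": 0, "dp": [0, 0, 3], "yaw": 0}]}}

```text
time_s: 11.4
tcp_pos: [0.4974, 0.0851, 0.0685]
eef_rot: [179.9, 0.0, -5.8]
contact_force: [-0.3, -1.4, 6.2]
gripper_width: 0.0003
```

Request:
{"op": "apply_moves", "data": {"commands": [{"grip": 0, "dp": [0, 0, 2], "yaw": 0}, {"grip": 0, "dp": [0, 0, 3], "yaw": 0}]}}

```text
time_s: 11.65
tcp_pos: [0.4976, 0.0851, 0.0662]
eef_rot: [179.9, 0.0, -5.8]
contact_force: [-4.6, -1.6, 17.6]
gripper_width: 0.0005
```

Request:
{"op": "apply_moves", "data": {"commands": [{"grip": 0, "dp": [0, 0, 1], "yaw": 0}, {"grip": 0, "dp": [0, 0, 2], "yaw": 0}]}}

```text
time_s: 11.9
tcp_pos: [0.4979, 0.0849, 0.0656]
eef_rot: [179.9, -0.0, -5.7]
contact_force: [-8.9, -2.9, 33.6]
gripper_width: 0.0005
```

Request:
{"op": "apply_moves", "data": {"commands": [{"grip": 0, "dp": [0, 0, 1], "yaw": 0}, {"grip": 0, "dp": [0, 0, 2], "yaw": 0}]}}

```text
time_s: 12.15
tcp_pos: [0.4981, 0.0848, 0.065]
eef_rot: [179.9, -0.1, -5.7]
contact_force: [-14.2, -3.7, 49.7]
gripper_width: 0.0002
```

The force rose sharply at z≈0.066, where the stop was expected. Now I'll draw clear straight up.

Request:
{"op": "apply_moves", "data": {"commands": [{"grip": 0, "dp": [0, 0, 0], "yaw": 0}, {"grip": 0, "dp": [0, 0, 0], "yaw": 0}, {"grip": 0, "dp": [0, 0, -4], "yaw": 0}, {"grip": 0, "dp": [0, 0, -15], "yaw": 0}, {"grip": 0, "dp": [0, 0, -40], "yaw": 0}, {"grip": 0, "dp": [0, 0, -75], "yaw": 0}, {"grip": 0, "dp": [0, 0, -115], "yaw": 0}, {"grip": 0, "dp": [0, 0, -155], "yaw": 0}, {"grip": 0, "dp": [0, 0, -195], "yaw": 0}, {"grip": 0, "dp": [0, 0, -235], "yaw": 0}, {"grip": 0, "dp": [0, 0, -250], "yaw": 0}, {"grip": 0, "dp": [0, 0, -250], "yaw": 0}]}}

```text
time_s: 13.65
tcp_pos: [0.4977, 0.0859, 0.3119]
eef_rot: [-180.0, -0.0, -5.8]
contact_force: [-0.6, -0.3, -0.7]
gripper_width: 0.0005
```

Request:
{"op": "apply_moves", "data": {"commands": [{"grip": 0, "dp": [0, -40, 0], "yaw": 0}, {"grip": 0, "dp": [0, -80, 0], "yaw": 0}, {"grip": 0, "dp": [0, -120, 0], "yaw": 0}, {"grip": 0, "dp": [0, -160, 0], "yaw": 0}, {"grip": 0, "dp": [0, -200, 0], "yaw": 0}, {"grip": 0, "dp": [0, -240, 0], "yaw": 0}, {"grip": 0, "dp": [0, -260, 0], "yaw": 0}, {"grip": 0, "dp": [0, -260, 0], "yaw": 0}, {"grip": 0, "dp": [0, -260, 0], "yaw": 0}, {"grip": 0, "dp": [0, -260, 0], "yaw": 0}]}}

```text
time_s: 14.9
tcp_pos: [0.5238, 0.3435, 0.3118]
eef_rot: [-180.0, -0.0, -5.8]
contact_force: [0.4, -0.1, 0.4]
gripper_width: 0.0005
```

Run:
```python
from h import *; import pickle
s=get_state();print(s["tcp_pos"],s["contact_force"],abs(s["qd"]).max())
c=capture("side"); t=capture("top")
cv2.imwrite("pics/side7.png",cv2.resize(c["color"][110:270,215:345,::-1],None,fx=3.75,fy=3.75,interpolation=cv2.INTER_CUBIC))
cv2.imwrite("pics/top7.png",cv2.resize(t["color"][50:260,90:420,::-1],None,fx=2.4,fy=2.4,interpolation=cv2.INTER_CUBIC))
# predicted middle lever end for angles
hub=np.array([.4935,.0338,.085])
for a in(0,.4,.8,.9):
    e=hub+np.array([.1*.075*np.cos(.4-a),.995*.075*np.cos(.4-a),.075*np.sin(.4-a)]); print(a,(proj(c,e)-[215,110]+.4)*3.75)
print((proj(c,hub)-[215,110]+.4)*3.75)
```

```text
[0.52381456 0.34345044 0.31177504] [ 0.36146519 -0.06176243  0.35072346] 0.32235182943861257
0 [104.2792799  251.93703902]
0.4 [103.97152608 271.68824342]
0.8 [107.48623171 300.13496237]
0.9 [108.89758267 308.12620261]
[129.45404452 334.23655723]
```

View pics/side7.png

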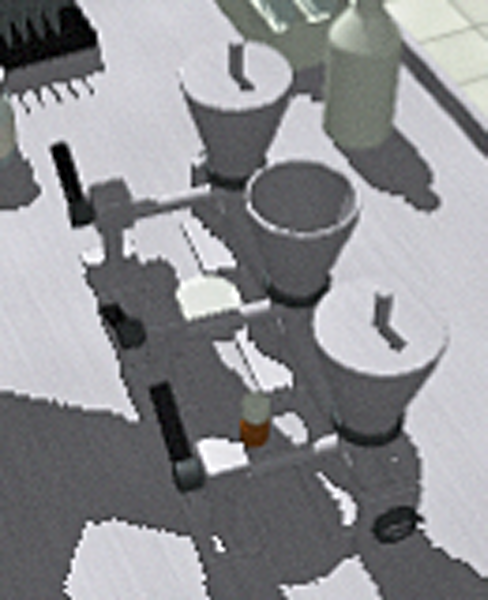

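View pics/top7.png

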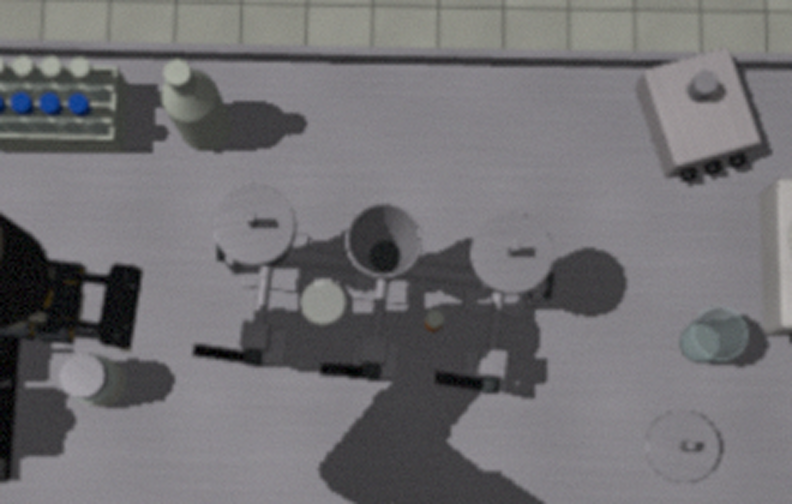

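The open lever's end now sits at about (110,306) in the zoomed side view. That matches the 0.9 rad prediction of (109,308). The other levers' ends at (60,146) and (159,387), the lids and the bystanders look unmoved. I'll hand in the job.

```bash
python3 -c "
from plant import *
print(close_job())"
```

```text
the job is handed in; nothing more can be done
None
```

I did the point-and-check on the middle station, which is the open one, and handed in the job at about 15 s of the 43 s allowed; no verdict is reported.

- **Pointing:** I held the shut fingertips about 31 mm above the middle of its mouth for at least 2.75 s. The TCP was at (0.636, 0.019, 0.226) m. The gripper's body hid the fingertips in the side view, so I placed them by the measured TCP and the rim found in both views.
- **Lever:** I pushed it down until the force rose from about 6 N to 50 N at TCP z ≈ 0.066 m, which is where I expected the stop. I then lifted straight up and moved off to the left.
- **Last checks:** In the final side view the lever's end sat at the spot predicted for 0.9 rad, within about 1 camera pixel. The other two levers, the lids and the other things on the bench looked unmoved, judged by eye. Contact force was near zero and the arm was at rest.
- **Disagreements:** Two hold calls were refused for a missing yaw value and were repeated. The two cameras' position estimates differed by about 1–8 mm, worst on the lidded funnels and about 4 mm on the open rim, so I used roughly their average. No check failed.

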